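# Raise the pour-over stand for the tall glass and seat the dripper

## Robot

A 6-joint arm with a two-finger parallel gripper is mounted at the origin on a cart in front of the work surface, level with it; the furniture and walls round the work are solid. World frame = base frame: x ahead of the robot, y to its left, z up, the work surface at z = 0. Lengths are in m, angles in rad, forces in N, time in s.
With the tool pointing down it reaches from about 0.35 to 0.8 m from the base axis. Payload 7.3 kg.
Tool frame: the origin (TCP) lies at the very end of the fingers, on their centre line; the grasp point (between the pads) lies 19 mm behind it; z points along the fingers, y is the line along which they close (so a half turn about z gives the same grasp; the last joint's range is limited). The gripper opens to 85 mm and grips with 20 to 120 N. Pads are 22 mm wide; open, the fingers measure 114 mm over their backs; the gripper's body (76 mm by 85 mm) begins 54 mm behind the grasp point. The pads swing forward as they close: fully open they stand 13 mm farther back than shut.
Start: joints at [-1.298, 0.342, 1.524, -0, 1.275, -0.146], TCP at [0.214, -0.48, 0.231] pointing down, gripper open.
Joint ranges: [-2.53, 2.53], [-0.77, 2.02], [0.04, 2.7], [-1, 4.14], [0.28, 2.66], [-3.11, 3.11]. Speed limits (rad/s): [2.57, 2.57, 3.14, 3.14, 3.14, 3.14].

## Interface

Orientations are given as a rotation vector (axis times angle).
In Python, from bench import r, planner, capture, camera_info gives the robot as it stands. Calls block until the motion is done:
- r.move_to(position, orientation): joint-space move of the TCP to a pose.
- r.line_to(position, orientation=None, max_speed=0.15, until_force=None): straight line of the TCP; orientation=None keeps the orientation; max_speed is the mean speed in m/s. With until_force (N) it stops when the force on the tool has changed by that much, and returns True; else False.
- r.move_j(angles): joint-space move.
- r.gripper_open() and r.close(): open the fingers fully, or close them until they stop; the grip force is fixed at half the most.
- r.sleep(seconds).
- planner.solve_ik(position, orientation): joint angles nearest the present ones, or None.
- r.state(): the state.
- capture(name): name is "scene" or "side" or "wrist"; returns the picture (384x512x3 uint8, blue, green, red); there is no depth.
- camera_info(name): a dict with "fov_y" (degrees; the focal length in pixels is half the picture's height over the tangent of half this angle, whatever the lens; pixels are square), "cx", "cy" (the principal point, pixels), "T" (4x4, takes a point from camera to world coordinates); the wrist camera has in their place "hand_eye" (4x4, takes a point from camera to tool coordinates, whose origin is the TCP and whose axes are the flange's). Camera axes: x right, y down, z forward; pixel columns grow to the right and rows downward; lengths in m; the calibration is good to about 2 mm. The wrist camera is an equidistant fisheye: a pixel r from the principal point sees the ray r / f radians off the axis. A picture is of the moment at which its call begins: read the wrist's pose just before it. camera_info takes no time and is no camera call.
A pose or a line that the arm cannot do raises r.Unreachable and nothing moves.
- r.sign_off(): hands the job in; it is judged then, once.
The state is a dict: "t": time; "q": joint angles; "qd": joint speeds; "joint_torque": joint torques, N m; "eef_pos": TCP position; "tool_rot": TCP orientation; "ft_force": force on the tool from outside, world axes, zero at the start; "moment": the same for the moment, N m; "width": finger opening in m; "grasp_force": force on a finger pad.
Only numpy, scipy, OpenCV 4.12 (cv2) and the standard library are available. Lean on these libraries where they do the work, as an engineer would, in place of code of your own. Each camera call takes 0.05 s, during which the arm holds its last target. There are 200 camera calls.

## Task

Get the pour-over stand ready for the tall glass that stands on its base: pinch the stand's spring button in and slide the dripper holder up its post until the button snaps out into the next hole up (one hole only, and do not force the holder against the button). Then set the taller of the two coffee drippers gently in the holder's wire cradle, upright and fully down, so that its foot hangs over the glass; leave the glass standing where it is and do not disturb the flatter dripper.

Things in the scene. Friction and masses are not known exactly. Their poses are not given: they have to be found in the camera images.
- stand: Fixed stand: dark wood base 205 x 125 x 10 mm (long in x) with a square steel post, 20 x 20 mm. Origin: centre of the base's underside, on the table. Post axis at x = +55 mm, post top 238 mm above the table; cradle and glass axis at x = -45 mm. z is up; -x points to the robot's side, -y to the right seen from there.
- button: Round steel snap button, 12 mm, conical tip, on the post's -y face. Origin: on the post axis, 218 mm above the table, axes as the stand. Out, its tip is 17 mm off along -y, 4 mm proud of the tube, locking the tube. Press it (4 to 6 N) level with the tube's face and 9 to 16 N of lift slide the tube over its cone; the wall keeps it in to the next hole, where it snaps out and stops the tube.
- carriage: Loose dripper holder, 0.26 kg: dark rough-coated square steel tube on the post (26.5 mm outside, 112 mm long + 4 mm cap, 0.75 mm play a side), cradle on its -x side, +y and -y faces free to grip. Origin: tube axis, lower end, 133 mm up at the start; axes as the stand. -y face: three holes, evenly spaced, a few cm apart, the top one 84 mm above the origin and on the button at the start.
- cradle_ring (a point): Centre of the cradle's upper wire ring (92 mm inside, 108 outside, wire 8 mm), on the holder, 100 mm from the tube axis towards -x and 49 mm above the carriage's origin. A smaller ring (77 mm inside) hangs 22 mm below it. Dripper fully down: its mid point is on the cradle's axis, 6 mm below this point. Once over the button the holder rises with 4 to 10 N; in a hole it has 1.5 mm of play.
- dripper_mid (a point): Taller dripper, the one to use: loose pink fluted ceramic funnel, 0.18 kg, 85 mm high, round. Point: on its axis, half-way up. Outside it widens evenly from 52 mm at the foot to 119 mm at the rim; inside from 20 mm (16 mm above the foot) to 110 mm. Wall 4 mm thick at the rim, 9 mm thick 20 mm lower, leaning out 28 degrees on average: pinch it across the wall at the rim, gripper leaning likewise.
- dripper: The same taller dripper; origin: centre of its foot's underside, z up along its axis.
- glass_mid (a point): Tall clear glass, loose, 69 mm wide, 144 mm high, standing on the stand's base under the cradle, rim 154 mm above the table. Point: on its axis, half-way up. At the starting hole the dripper would come down into the glass; one hole up its foot hangs clear above the rim.
- flat_dripper_mid (a point): The flatter, wider dripper (green, 123 mm wide, 70 mm high), loose; it stays where it is. Point: on its axis, half-way up.

How it is judged:
By the outcome, as a careful person would: the job done as asked, in the order asked, and still so for the second after the job is handed in, with the robot touching nothing.
It also fails if it takes over 72 s, if anything falls off the work surface, if the arm or the gripper's body presses on something with over 40 N, if the wrist force passes 120 N, or if a joint passes its speed limit or range.

## Working session

There is one attempt and no reset: what is moved stays moved. The work goes in short steps, each a Python script; the robot and the scene stay as the last script left them, time stands still between calls to the robot, and variables do not carry over. Pictures are saved under pics/ and viewed, at most 10 in all, crops included, and the job is handed in when it is done.

```bash
ls; mkdir -p pics
python3 - <<'E'
from bench import r, planner, capture, camera_info
import cv2,numpy as np
np.set_printoptions(precision=4,suppress=True)
for n in("scene","side","wrist"):
    cv2.imwrite(f"pics/{n}0.png",capture(n)); print(n,camera_info(n))
print(r.state())
E
```

```text
pics
scene {'fov_y': 47.06988556189019, 'cx': 256.26601753091285, 'cy': 191.7827525054081, 'T': array([[ 0.8731, -0.2287,  0.4306, -0.1103],
       [-0.4874, -0.3867,  0.7828, -1.0033],
       [-0.0125, -0.8934, -0.4491,  0.7875],
       [ 0.    ,  0.    ,  0.    ,  1.    ]])}
side {'fov_y': 54.88565898830129, 'cx': 256.269111020849, 'cy': 188.52573191322955, 'T': array([[ 0.9996,  0.0147, -0.0239,  0.5234],
       [ 0.0279, -0.6255,  0.7798, -0.6847],
       [-0.0035, -0.7801, -0.6256,  0.7575],
       [ 0.    ,  0.    ,  0.    ,  1.    ]])}
wrist {'fov_y': 65.70646984690485, 'cx': 256.6228940487001, 'cy': 190.04355926894726, 'hand_eye': array([[ 0.0003, -0.9525, -0.3044,  0.0788],
       [ 1.    ,  0.0002,  0.0004, -0.0004],
       [-0.0004, -0.3044,  0.9525, -0.1425],
       [ 0.    ,  0.    ,  0.    ,  1.    ]])}
{'t': 0.15, 'q': array([-1.298 ,  0.3426,  1.5248,  0.    ,  1.2754, -0.146 ]), 'qd': array([ 0.0005, -0.0019, -0.0039,  0.0017,  0.0034,  0.002 ]), 'joint_torque': array([  0.0006, -43.3908, -24.6148,  -0.0002,   0.0057,   0.    ]), 'eef_pos': array([ 0.2134, -0.4793,  0.2308]), 'tool_rot': array([-3.0718, -0.6528,  0.0001]), 'ft_force': array([-0.7587,  0.0226, -0.1415]), 'moment': array([ 0.002 , -0.0339,  0.0452]), 'grasp_force': 0.0, 'width': 0.08539936258169946}
```

```bash
python3 -c "
import cv2
for n in('scene','side'):
    cv2.imwrite(f'pics/{n}0b.png',cv2.resize(cv2.imread(f'pics/{n}0.png'),(800,600),interpolation=cv2.INTER_CUBIC))"
```

```text
(no output)
```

View pics/scene0b.png

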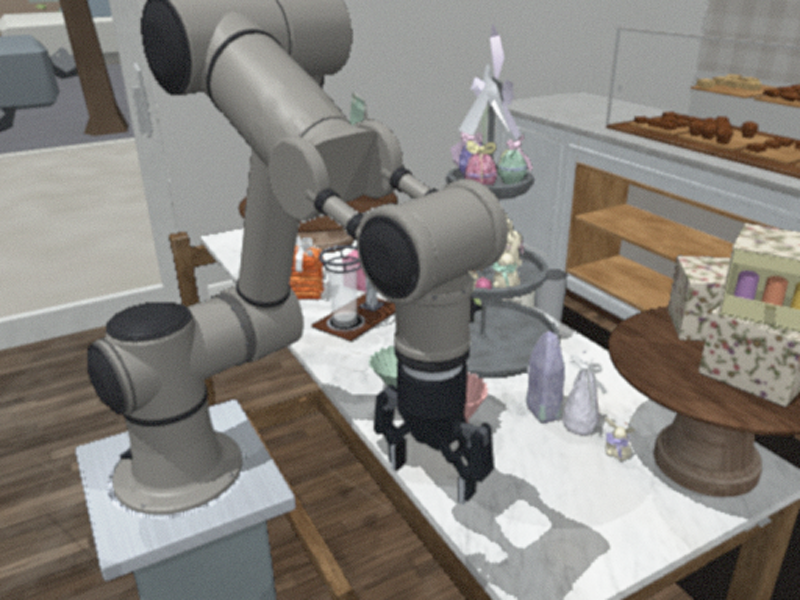

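View pics/side0b.png

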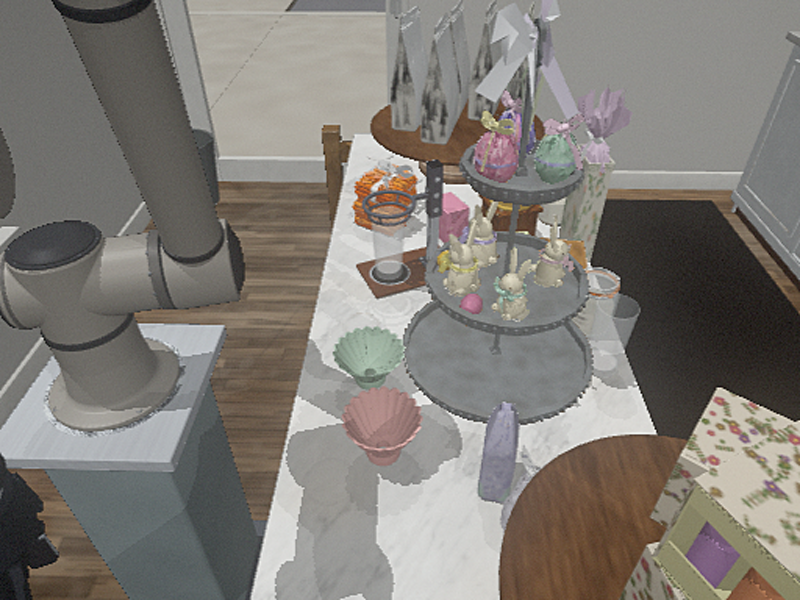

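Side view (800x600 scale): the pink dripper has its rim at (382,410) and foot at (384,458). The green one has its foot at (369,382). The stand's base spans (357–435, 250–297), with the holder tube near (435,190) and the glass foot at (388,272). A tiered stand fills the area right of the post.

```bash
cat > h.py <<'E'
from bench import r, planner, capture, camera_info
import cv2, numpy as np
from scipy.spatial.transform import Rotation as R
np.set_printoptions(precision=4,suppress=True)
def ray(n,uv,k=1.0):
    c=camera_info(n); f=192/np.tan(np.radians(c['fov_y'])/2); T=c['T']
    d=np.array([(uv[0]*k-c['cx'])/f,(uv[1]*k-c['cy'])/f,1]); return T[:3,3],T[:3,:3]@d
def onz(n,uv,z,k=1.0):
    o,d=ray(n,uv,k); return o+d*(z-o[2])/d[2]
def proj(n,P,k=1.0):
    c=camera_info(n); f=192/np.tan(np.radians(c['fov_y'])/2); T=np.linalg.inv(c['T'])
    p=np.atleast_2d(P)@T[:3,:3].T+T[:3,3]; return (p[:,:2]/p[:,2:]*f+[c['cx'],c['cy']])/k
def wcam(st):
    H=camera_info('wrist')['hand_eye']; T=np.eye(4); T[:3,:3]=R.from_rotvec(st['tool_rot']).as_matrix(); T[:3,3]=st['eef_pos']; return T@H
def wproj(T,P):
    c=camera_info('wrist'); f=192/np.tan(np.radians(c['fov_y'])/2); Ti=np.linalg.inv(T)
    p=np.atleast_2d(P)@Ti[:3,:3].T+Ti[:3,3]; rr=np.linalg.norm(p[:,:2],axis=1); th=np.arctan2(rr,p[:,2])
    return p[:,:2]/rr[:,None]*(f*th)[:,None]+[c['cx'],c['cy']]
def wray(T,uv):
    c=camera_info('wrist'); f=192/np.tan(np.radians(c['fov_y'])/2); v=np.array(uv)-[c['cx'],c['cy']]; rr=np.linalg.norm(v); t=rr/f
    return T[:3,3],T[:3,:3]@np.r_[v/rr*np.sin(t),np.cos(t)]
E
python3 - <<'E'
from h import *
k=512/800
for nm,uv,z in [('pink rim',(382,410),.085),('pink foot',(384,458),0),('green foot',(369,382),0),('base nearL',(374,297),.01),('base farL',(357,265),.01),('glass foot',(388,272),.01),('glassrim',(388,207),.154),('tubetop',(435,163),.249),('tier foot',(497,350),0),('tier base R',(592,360),0),('tier base L',(404,350),0),('tier base near',(500,420),0),('tier2 L',(427,278),.12),('tier2 near',(505,333),.12)]:
    print(nm,onz('side',uv,z,k))
im=cv2.imread('pics/side0.png')[85:205,200:400]
cv2.imwrite('pics/sc.png',cv2.resize(im,None,fx=4,fy=4,interpolation=cv2.INTER_CUBIC))
E
```

```text
pink rim [ 0.4779 -0.1218  0.085 ]
pink foot [ 0.4803 -0.1457  0.    ]
green foot [0.4459 0.0118 0.    ]
base nearL [0.4407 0.2378 0.01  ]
base farL [0.3959 0.3492 0.01  ]
glass foot [0.4656 0.3248 0.01  ]
glassrim [0.4667 0.3551 0.154 ]
tubetop [0.5603 0.3637 0.249 ]
tier foot [0.6796 0.0981 0.    ]
tier base R [0.851  0.0761 0.    ]
tier base L [0.5057 0.0939 0.    ]
tier base near [ 0.6677 -0.0669 -0.    ]
tier2 L [0.5463 0.1595 0.12  ]
tier2 near [0.6719 0.014  0.12  ]
```

View pics/sc.png

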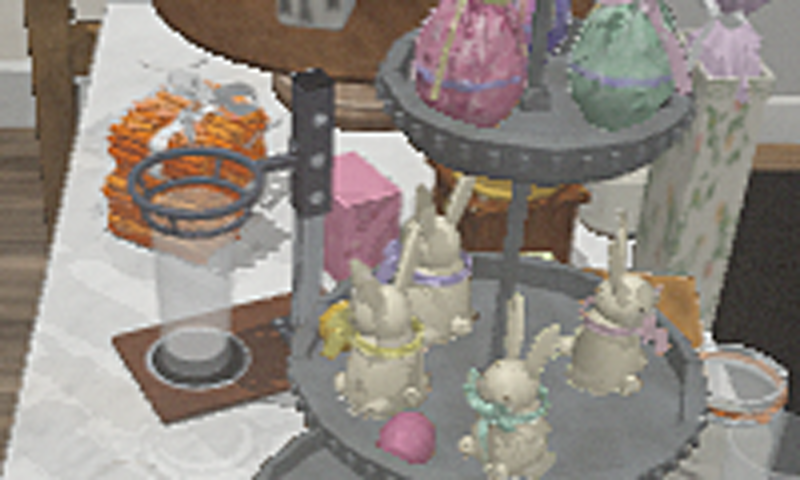

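The crop shows the tube at crop pixels (312,72–215) with three holes at (319,117), (317,160) and (315,197), so the hole spacing is about 31 mm. The stand is yawed by about +20°. Next I'll take closer wrist views.

Run:
```python
from h import *
def down(deg): return (R.from_euler('z',deg,degrees=True)*R.from_euler('x',180,degrees=True)).as_rotvec()
r.move_to([0.20,-0.36,0.36],R.from_rotvec(r.state()['tool_rot']).as_rotvec())
r.move_to([0.40,-0.13,0.34],down(180)); r.sleep(.2)
import pickle; D={}
def shot(n):
    st=r.state(); im=capture('wrist'); D[n]=wcam(st); cv2.imwrite(f'pics/{n}.png',im); return im
shot('w_pink')
r.move_to([0.36,0.26,0.38],down(200)); r.sleep(.2); a=shot('w_stA')
r.move_to([0.46,0.30,0.36],down(200)); r.sleep(.2); b=shot('w_stB')
pickle.dump(D,open('D.pkl','wb'))
print(r.state()['t'],r.state()['q'],r.state()['eef_pos'])
for n in('w_pink','w_stA','w_stB'): cv2.imwrite(f'pics/{n}b.png',cv2.resize(cv2.imread(f'pics/{n}.png'),(800,600),interpolation=cv2.INTER_CUBIC))
```

```text
5.3333 [ 0.4386  0.3244  1.1981  0.      1.6174 -1.4815] [0.4594 0.2999 0.3611]
```

View pics/w_pinkb.png

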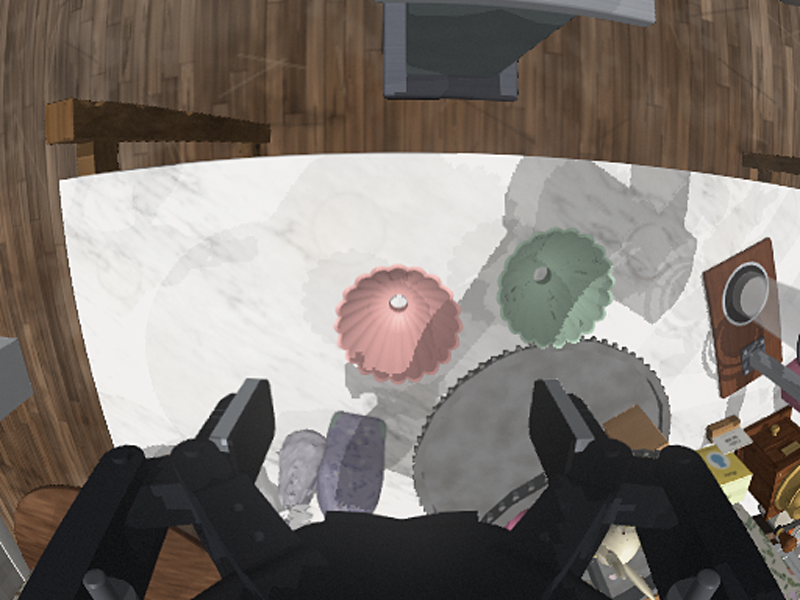

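View pics/w_stAb.png

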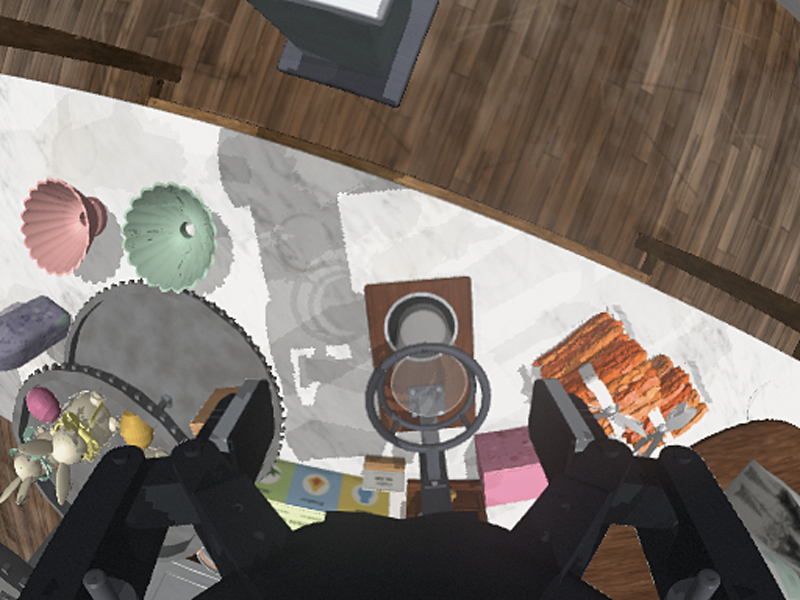

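View pics/w_stBb.png

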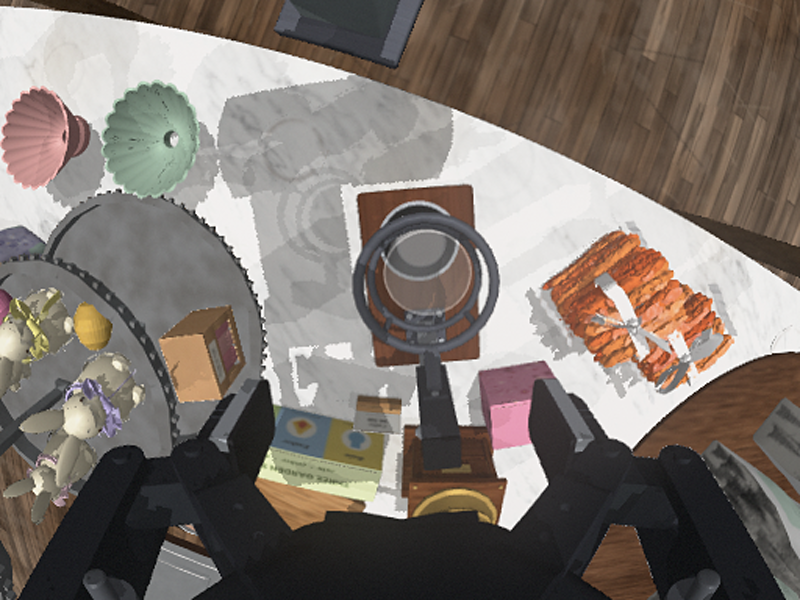

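Wrist view B (800x600) gives these pixels:
- Base corners: (358,192), (473,184), (374,365), (480,358).
- Upper ring extents: x 353–498, y 205–357.
- Tube cap: about x 422–462, y 430–468.

View A has base corners at (365,284) and (470,277), and ring extents x 365–490, y 342–452. In the pink view, the pink rim extents are x 335–461, y 265–384, and the green x 497–613, y 228–348. I'll fit poses to these.

```bash
cat > fit.py <<'E'
from h import *
import pickle
from scipy.optimize import least_squares
D=pickle.load(open('D.pkl','rb')); k=.64
def S(p,P): c,s=np.cos(p[2]),np.sin(p[2]); P=np.atleast_2d(P); return np.c_[p[0]+c*P[:,0]-s*P[:,1],p[1]+s*P[:,0]+c*P[:,1],P[:,2]]
t=np.linspace(0,2*np.pi,120)
def circ(rad,z,c=(0,0)): return np.c_[c[0]+rad*np.cos(t),c[1]+rad*np.sin(t),z+0*t]
def ext(u): return np.r_[u.min(0),u.max(0)]
base=[(-.1025,-.0625,.01),(-.1025,.0625,.01),(.1025,-.0625,.01),(.1025,.0625,.01)]
def res(p):
    b=wproj(D['w_stB'],S(p,base))/k-[(358,192),(473,184),(374,365),(480,358)]
    rb=ext(wproj(D['w_stB'],S(p,circ(.054,.182,(-.045,0))))/k)-[353,205,498,357]
    a=wproj(D['w_stA'],S(p,base[:2]))/k-[(365,284),(470,277)]
    ra=ext(wproj(D['w_stA'],S(p,circ(.054,.182,(-.045,0))))/k)-[365,342,490,452]
    return np.r_[b.ravel(),rb,a.ravel(),ra]
s=least_squares(res,[.51,.345,.35],loss='soft_l1',f_scale=2); p=s.x
def resd(q,view,rad,z,e): return ext(wproj(D[view],circ(rad,z,q))/k)-e
pk=least_squares(resd,[.48,-.13],args=('w_pink',.0595,.085,[335,265,461,384]))
gr=least_squares(resd,[.45,.01],args=('w_pink',.0615,.07,[497,228,613,348]))
if __name__=='__main__':
    print('stand',p,np.degrees(p[2]),'\n',res(p))
    print('pink',pk.x,pk.fun,'green',gr.x,gr.fun)
    sq=[(.055+a*.01325,b*.01325,.249) for a,b in((-1,-1),(-1,1),(1,1),(1,-1))]
    print('cap in B',wproj(D['w_stB'],S(p,sq))/k)
    print('side px',proj('side',S(p,sq+[(-.045,0,.182)]),k))
    print('post',S(p,(.055,0,.2)),'ring',S(p,(-.045,0,.182)))
    # overlay
    im=cv2.imread('pics/w_stB.png'); im=cv2.resize(im,None,fx=4,fy=4,interpolation=cv2.INTER_CUBIC)
    def dl(P,T,col): cv2.polylines(im,[np.int32(wproj(T,P)*4*1+1.5)],True,col,1)
    T=D['w_stB']
    dl(S(p,[base[0],base[1],base[3],base[2]]),T,(0,255,0)); dl(S(p,circ(.054,.182,(-.045,0))),T,(0,255,255)); dl(S(p,circ(.046,.182,(-.045,0))),T,(0,255,255)); dl(S(p,sq),T,(0,0,255))
    cv2.imwrite('pics/ovB.png',im[440:1220,860:1320][::1,::1][:, :])
    s2=im[440:1220,860:1320]; cv2.imwrite('pics/ovB.png',cv2.resize(s2,(354,600)))
E
python3 fit.py
```

```text
stand [0.5095 0.3423 0.4269] 24.46131798714397 
 [-2.2626 -0.2307  0.1718 -0.6946 -0.1471  2.0997 -0.9704  1.2542 -0.7345
  5.2357  2.5038 -4.0471 -1.7896  0.0044  1.487  -1.1749 -0.3508  0.1097
  1.7103 -0.6312]
pink [ 0.4794 -0.1326] [-1.3826 -0.3528  1.3769  0.5875] green [0.4481 0.0212] [-1.038  -0.6244  1.278   0.8279]
cap in B [[419.4761 440.3852]
 [459.2585 437.2505]
 [459.7878 467.7153]
 [421.6639 470.7419]]
side px [[431.4005 166.6972]
 [425.6715 161.1156]
 [437.77   158.7712]
 [443.6627 164.2738]
 [388.003  202.7176]]
post [[0.5596 0.365  0.2   ]] ring [[0.4686 0.3236 0.182 ]]
```

View pics/ovB.png

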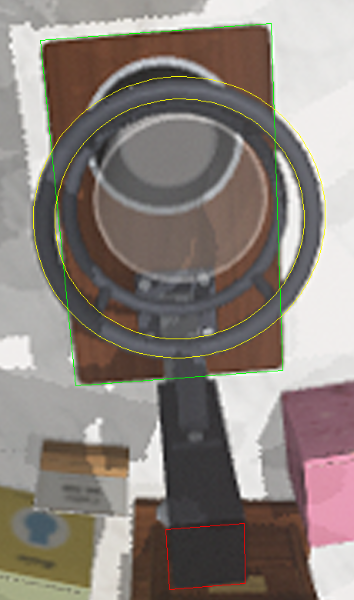

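The overlay matches well: base outline, ring and cap (red square) all sit on their edges. I'll refine yaw and position with sub-pixel base edges in A and B.

```bash
cat > refine.py <<'E'
from fit import *
from scipy.ndimage import map_coordinates
G={n:cv2.GaussianBlur(cv2.imread(f'pics/{n}.png')[:,:,0].astype(float),(3,3),0) for n in('w_stA','w_stB')}
c=np.array(base); E=[(c[0],c[1]),(c[0],c[2]),(c[1],c[3])]
u=np.linspace(.05,.95,30); pts=[];nor=[]
for a,b in E:
    m=(a+b)/2; n=np.r_[m[:2]/np.linalg.norm(m[:2]),0]
    if abs(a[0]-b[0])>.1: n=np.array([0,np.sign(m[1]),0.])
    else: n=np.array([-1.,0,0])
    for s_ in u: pts.append(a+(b-a)*s_); nor.append(n)
pts=np.array(pts);nor=np.array(nor)
d=np.linspace(-.006,.006,49)
q=p.copy()
for it in range(4):
    obs=[]
    for v in G:
        prof=[]
        for dd in d:
            w=wproj(D[v],S(q,pts+nor*dd)); prof.append(map_coordinates(G[v],[w[:,1],w[:,0]],order=1))
        g=np.gradient(np.array(prof),axis=0); i=g.argmax(0); ok=(g.max(0)>4)&(i>2)&(i<46)
        obs.append((v,d[i],ok))
    def f(x):
        out=[]
        for v,di,ok in obs:
            W=S(q,pts+nor*di[:,None]); # observed world pts
            cc,s=np.cos(x[2]),np.sin(x[2]); L=(W[:,:2]-x[:2])@np.array([[cc,-s],[s,cc]])
            out.append((((L-pts[:,:2])*nor[:,:2]).sum(1)*1e3)[ok])
        return np.concatenate(out)
    sol=least_squares(f,q,loss='cauchy',f_scale=.4); q=sol.x
print(q,np.degrees(q[2]),len(sol.fun),np.median(abs(sol.fun)))
print('post',S(q,(.055,0,.2))[0],'ring',S(q,(-.045,0,.182))[0])
E
python3 refine.py
python3 - <<'E'
import sys; sys.path.insert(0,'.')
from fit import *
# local: upper tray geometry for clearance
for z in (.12,.15,.25,.3,.35,.4): print(z, proj('side',[.68,.10,z],k))
E
```

```text
[0.5097 0.3421 0.433 ] 24.807616260903487 155 0.7098793354525651
post [0.5596 0.3651 0.2   ] ring [0.4688 0.3232 0.182 ]
0.12 [[504.0578 299.6734]]
0.15 [[505.9653 286.088 ]]
0.25 [[512.8823 236.8243]]
0.3 [[516.7037 209.6079]]
0.35 [[520.8021 180.4185]]
0.4 [[525.2088 149.0337]]
```

```bash
cat >> h.py <<'E'
def down(deg): return (R.from_euler('z',deg,degrees=True)*R.from_euler('x',180,degrees=True)).as_rotvec()
YAW=24.65; C=np.array([.5596,.3650])
def rep(m=''):
    s=r.state(); cs,sn=np.cos(np.radians(YAW)),np.sin(np.radians(YAW)); f=s['ft_force']
    print(m,'t%.2f'%s['t'],s['eef_pos'],'F_stand',np.array([cs*f[0]+sn*f[1],-sn*f[0]+cs*f[1],f[2]]),'M',s['moment'],'w %.4f gf %.1f'%(s['width'],s['grasp_force']))
E
python3 - <<'E'
from h import *
o=down(180+YAW)
r.move_to([*C,.31],o); rep('above')
print(r.line_to([*C,.200],max_speed=.08,until_force=8)); rep('down')
cv2.imwrite('pics/side1.png',capture('side')); cv2.imwrite('pics/w1.png',capture('wrist'))
r.close(); r.sleep(.2); rep('closed')
w=cv2.imread('pics/side1.png')[70:200,210:370]; x=cv2.imread('pics/w1.png')
cv2.imwrite('pics/v1.png',np.hstack([cv2.resize(w,(400,325),interpolation=cv2.INTER_CUBIC),cv2.resize(x[150:354,130:382],(400,325),interpolation=cv2.INTER_CUBIC)]))
E
```

```text
above t5.92 [0.5593 0.365  0.3098] F_stand [0.5468 0.445  1.3393] M [-0.0193 -0.0143 -0.0387] w 0.0854 gf 0.0
False
down t7.44 [0.5599 0.3651 0.2006] F_stand [-0.3946 -0.1018  1.4302] M [-0.0037  0.0198 -0.0833] w 0.0856 gf 0.0
closed t8.31 [0.5599 0.3646 0.2   ] F_stand [ 0.4478 -3.6572  0.0207] M [-0.5033 -0.3382  0.0563] w 0.0257 gf 60.8
```

View pics/v1.png

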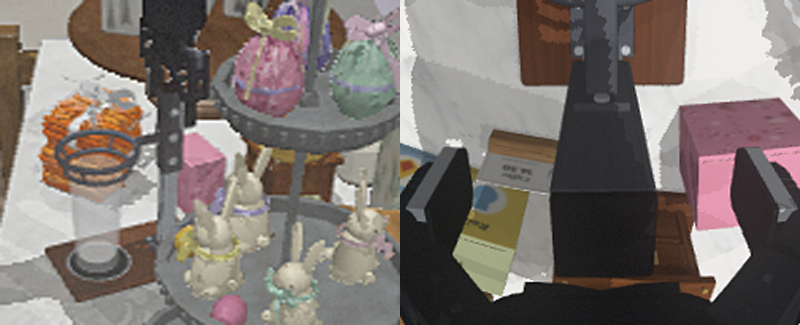

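The tube is centred between the fingers. It is closed at a width of 25.7 mm, flush with the tube, so the button is pressed in, and the side force is under 4 N. Now the slow lift.

Run:
```python
from h import *
x,y,_=r.state()['eef_pos']
print(r.line_to([x,y,.203],max_speed=.02,until_force=25)); rep('3')
print(r.line_to([x,y,.208],max_speed=.02,until_force=25)); rep('8')
print(r.line_to([x,y,.218],max_speed=.025,until_force=12)); rep('18')
```

```text
False
3 t8.61 [0.5598 0.3646 0.2023] F_stand [ 3.1491 -1.5783 -6.1285] M [-0.1659 -0.6398  0.0419] w 0.0257 gf 59.9
False
8 t9.01 [0.5597 0.3645 0.2073] F_stand [  4.6704  -2.4578 -12.8513] M [-0.0335 -0.7923  0.0048] w 0.0260 gf 60.1
False
18 t9.56 [0.5598 0.3646 0.2198] F_stand [-2.2556 -2.6257  0.7604] M [-0.6776  0.1698  0.0251] w 0.0259 gf 62.3
```

Run:
```python
from h import *
r.sleep(.2); rep('rest')
x,y,_=r.state()['eef_pos']
print(r.line_to([x,y,.225],max_speed=.02,until_force=10)); r.sleep(.1); rep('25')
w=capture('side'); cv2.imwrite('pics/side2.png',w)
cv2.imwrite('pics/v2.png',np.hstack([cv2.resize(cv2.imread(f'pics/side{i}.png')[70:190,220:340],(400,400),interpolation=cv2.INTER_CUBIC) for i in(1,2)]))
```

```text
rest t9.76 [0.5599 0.3646 0.219 ] F_stand [-2.4157 -3.2665  1.6236] M [-0.6715  0.1784  0.0474] w 0.0257 gf 62.5
True
25 t10.12 [0.5596 0.3644 0.2193] F_stand [2.0483 2.7282 2.9527] M [ 0.4667 -0.312   0.0709] w 0.0260 gf 62.6
```

View pics/v2.png

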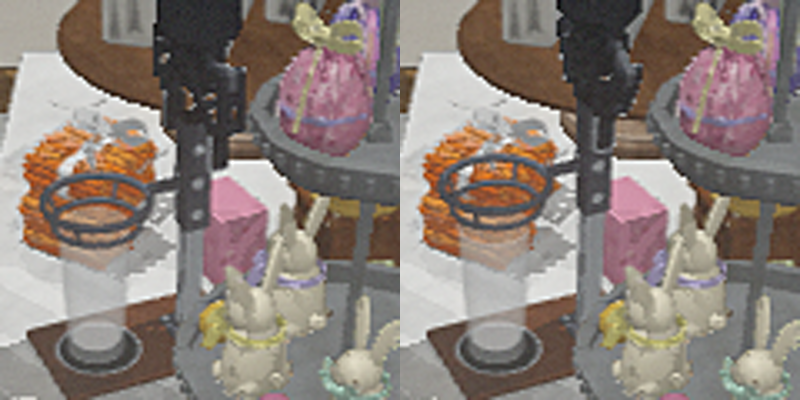

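The holder and gripper rose together by about 19 mm. The early stop was just friction build-up from rest, so I'll continue slowly with a slightly higher threshold.

Run:
```python
from h import *
x,y=.5598,.3646
h=r.line_to([x,y,.245],max_speed=.015,until_force=16); rep(h)
r.sleep(.1); rep()
```

```text
True t10.75 [0.5595 0.3644 0.2192] F_stand [0.6133 0.112  1.675 ] M [ 0.0113 -0.2145  0.0099] w 0.0257 gf 62.4
 t10.85 [0.5596 0.3644 0.2192] F_stand [-0.6613 -1.0742  0.485 ] M [-0.0204 -0.1786  0.0523] w 0.0260 gf 62.4
```

Run:
```python
from h import *
import fit
q=np.array([.5097,.3421,.4302])
for z in np.arange(.12,.25,.01):
    u=proj('side',fit.S(q,[(.055,-.01325,z)]))[0]
    out=[]
    for n in('side0','side1','side2'):
        g=cv2.imread(f'pics/{n}.png').mean(2)
        out.append([int(g[int(round(u[1])),int(round(u[0]))+d]) for d in range(-2,3)])
    print('%.2f'%z,u,out)
ims=[cv2.resize(cv2.imread(f'pics/{n}.png')[95:165,262:302],(266,466),interpolation=cv2.INTER_NEAREST) for n in('side0','side1','side2')]
cv2.imwrite('pics/v3.png',np.hstack(ims))
```

```text
0.12 [278.6188 142.2586] [[131, 129, 136, 132, 118], [128, 132, 135, 130, 117], [130, 132, 135, 132, 119]]
0.13 [278.7246 139.6153] [[134, 135, 138, 134, 125], [133, 133, 135, 135, 129], [133, 131, 132, 132, 118]]
0.14 [278.8314 136.9444] [[76, 80, 79, 79, 77], [79, 75, 79, 75, 73], [131, 131, 135, 129, 127]]
0.15 [278.9394 134.2453] [[109, 142, 138, 119, 85], [105, 144, 137, 116, 83], [98, 120, 136, 140, 132]]
0.16 [279.0486 131.5176] [[77, 76, 84, 85, 71], [78, 77, 81, 83, 71], [81, 77, 75, 73, 73]]
0.17 [279.1589 128.7609] [[81, 82, 81, 82, 74], [79, 75, 80, 77, 75], [94, 142, 142, 135, 73]]
0.18 [279.2703 125.9747] [[87, 114, 123, 98, 75], [81, 113, 122, 102, 67], [78, 77, 78, 77, 72]]
0.19 [279.383  123.1585] [[79, 77, 102, 107, 80], [59, 76, 101, 102, 80], [76, 75, 76, 73, 71]]
0.20 [279.4969 120.3119] [[78, 79, 79, 79, 71], [71, 75, 73, 75, 85], [99, 146, 143, 134, 72]]
0.21 [279.612  117.4343] [[76, 76, 81, 70, 69], [70, 74, 74, 83, 120], [76, 70, 70, 68, 62]]
0.22 [279.7284 114.5253] [[107, 146, 155, 107, 70], [107, 147, 154, 117, 113], [112, 136, 148, 124, 107]]
0.23 [279.8461 111.5842] [[80, 74, 67, 74, 70], [72, 73, 65, 74, 115], [112, 58, 56, 58, 53]]
0.24 [279.9651 108.6107] [[71, 76, 80, 77, 68], [65, 73, 77, 73, 43], [129, 75, 56, 61, 52]]
```

View pics/v3.png

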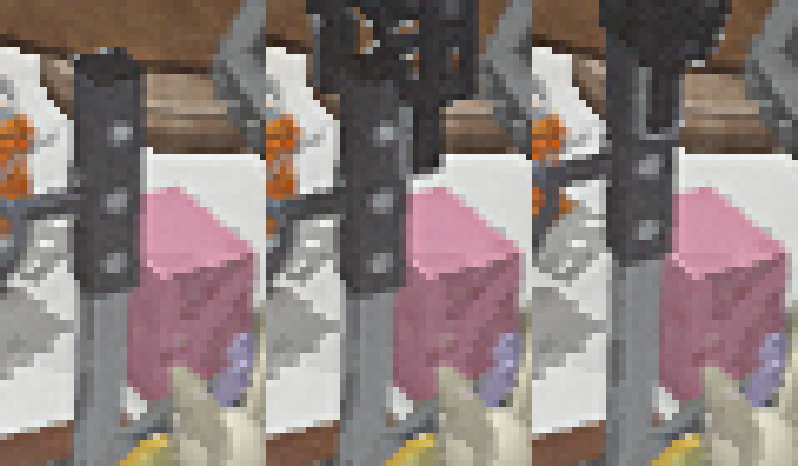

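The holes sit at z of about .219, .185 and .151, so the spacing is about 33.5 mm. The tube has risen only about 18 mm and is still mid-travel. I'll continue in short steps, well short of the hole.

Run:
```python
from h import *
x,y,_=r.state()['eef_pos']
for z in(.2205,.2225,.2245):
    h=r.line_to([x,y,z],max_speed=.02,until_force=25); rep(h)
    if h: break
```

```text
False t11.10 [0.5595 0.3644 0.2193] F_stand [ 2.88    0.7124 -6.6364] M [ 0.3592 -0.702   0.0892] w 0.0257 gf 61.5
False t11.35 [0.5595 0.3644 0.2215] F_stand [ 5.2562  2.3195 -8.5651] M [ 0.4043 -0.7808  0.0714] w 0.0259 gf 61.1
False t11.60 [0.5595 0.3643 0.2241] F_stand [ 3.9968  0.6566 -7.7316] M [ 0.3828 -0.6467  0.0775] w 0.0261 gf 61.2
```

Run:
```python
from h import *
x,y,_=r.state()['eef_pos']
z=.2245
while z<.2415:
    z+=.002 if z<.2305 else .001
    h=r.line_to([x,y,z],max_speed=.02,until_force=10); rep(h)
    f=r.state()['ft_force'][2]
    if f<-13 or (h and z>.232): break
```

```text
False t11.85 [0.5594 0.3643 0.2266] F_stand [ 3.4727  1.0663 -7.0929] M [ 0.3652 -0.667   0.0535] w 0.0257 gf 61.3
False t12.10 [0.5594 0.3643 0.2288] F_stand [ 3.6863  0.9944 -5.6939] M [ 0.3302 -0.6225  0.0643] w 0.0259 gf 61.4
False t12.35 [0.5595 0.3644 0.232 ] F_stand [0.4432 0.2605 0.5923] M [ 0.0683 -0.1746  0.0443] w 0.0259 gf 62.3
False t12.60 [0.5594 0.3644 0.2325] F_stand [-0.6457  0.0827  2.5815] M [0.0671 0.0293 0.0098] w 0.0260 gf 62.5
False t12.85 [0.5594 0.3643 0.2327] F_stand [-0.2464  0.3266  0.8024] M [ 0.0445 -0.1159  0.0491] w 0.0262 gf 62.3
False t13.10 [0.5594 0.3643 0.2332] F_stand [ 1.7101  1.2313 -1.3098] M [ 0.1606 -0.1964  0.0425] w 0.0257 gf 62.0
False t13.35 [0.5595 0.3644 0.2346] F_stand [ 0.8511  1.0669 -1.3644] M [ 0.2081 -0.2264  0.0371] w 0.0262 gf 62.2
False t13.60 [0.5594 0.3643 0.2355] F_stand [ 0.5784  0.2546 -2.3304] M [ 0.2241 -0.1926  0.062 ] w 0.0260 gf 62.0
False t13.85 [0.5593 0.3643 0.2364] F_stand [ 1.4695  0.2757 -2.697 ] M [ 0.2396 -0.1758  0.0452] w 0.0259 gf 61.8
False t14.10 [0.5594 0.3643 0.2368] F_stand [ 1.4638  0.8896 -8.3811] M [ 0.3893 -0.4061  0.0575] w 0.0258 gf 61.3
False t14.35 [0.5593 0.3643 0.2371] F_stand [  5.1838   0.7808 -15.0268] M [ 0.6712 -0.7996  0.0664] w 0.0262 gf 60.5
```

The force dropped, then rose to 15 N near the expected height, which fits the button snapping into the hole. I'll relieve the load, release, back off upwards, and check by picture.

Run:
```python
from h import *
x,y,z=r.state()['eef_pos']
r.line_to([x,y,z-.0012],max_speed=.02); rep('relieved')
r.gripper_open(); rep('open')
r.line_to([x,y,z+.10],max_speed=.15)
r.move_to([.33,.10,.38],down(180)); rep()
r.sleep(.2)
w=capture('side'); cv2.imwrite('pics/side3.png',w)
import fit; q=np.array([.5097,.3421,.4302]); g=w.mean(2)
for z in np.arange(.15,.30,.0034):
    u=proj('side',fit.S(q,[(.055,-.01325,z)]))[0]; print('%.3f'%z,[int(g[int(round(u[1])),int(round(u[0]))+d]) for d in range(-2,3)])
ims=[cv2.resize(i[60:165,220:310],(360,420),interpolation=cv2.INTER_CUBIC) for i in(cv2.imread('pics/side0.png'),w)]
cv2.imwrite('pics/v4.png',np.hstack(ims))
```

```text
relieved t14.63 [0.5594 0.3643 0.2367] F_stand [ 2.0272  1.098  -5.8124] M [ 0.3835 -0.3162  0.0527] w 0.0257 gf 61.6
open t15.24 [0.5593 0.3642 0.236 ] F_stand [ 0.7419 -0.3685 -0.551 ] M [ 0.0142 -0.0405  0.0271] w 0.0850 gf 0.0
 t17.39 [0.3307 0.1002 0.38  ] F_stand [ 0.1584 -0.7753 -0.105 ] M [-0.0334 -0.0184  0.019 ] w 0.0856 gf 0.0
0.150 [129, 131, 135, 129, 128]
0.153 [132, 130, 131, 128, 129]
0.157 [133, 131, 134, 127, 149]
0.160 [134, 132, 132, 135, 165]
0.164 [134, 132, 132, 135, 165]
0.167 [102, 128, 138, 140, 158]
0.170 [77, 74, 89, 94, 131]
0.174 [83, 74, 78, 74, 67]
0.177 [81, 79, 75, 78, 73]
0.181 [86, 112, 123, 93, 76]
0.184 [93, 148, 144, 137, 75]
0.187 [87, 111, 139, 136, 100]
0.191 [80, 80, 105, 110, 93]
0.194 [76, 76, 76, 76, 75]
0.198 [80, 81, 77, 77, 78]
0.201 [79, 78, 78, 71, 66]
0.204 [81, 77, 79, 76, 65]
0.208 [79, 79, 78, 76, 63]
0.211 [74, 89, 72, 75, 67]
0.215 [91, 117, 104, 75, 70]
0.218 [117, 144, 153, 103, 68]
0.221 [112, 162, 164, 139, 62]
0.225 [70, 72, 114, 88, 74]
0.228 [75, 75, 77, 76, 70]
0.232 [73, 75, 71, 73, 71]
0.235 [77, 79, 78, 78, 67]
0.238 [74, 74, 72, 76, 70]
0.242 [74, 78, 77, 75, 72]
0.245 [77, 87, 72, 80, 73]
0.249 [111, 127, 108, 70, 71]
0.252 [70, 66, 62, 63, 69]
0.255 [79, 62, 59, 59, 70]
0.259 [71, 65, 70, 65, 75]
0.262 [69, 80, 76, 79, 73]
0.266 [73, 70, 76, 75, 74]
0.269 [75, 73, 76, 74, 76]
0.272 [74, 75, 66, 73, 69]
0.276 [73, 77, 76, 68, 69]
0.279 [72, 85, 77, 80, 70]
0.283 [51, 46, 45, 50, 59]
0.286 [50, 50, 45, 68, 96]
0.289 [50, 43, 68, 105, 88]
0.293 [43, 85, 149, 98, 102]
0.296 [137, 140, 138, 141, 140]
0.300 [136, 136, 131, 135, 136]
```

View pics/v4.png

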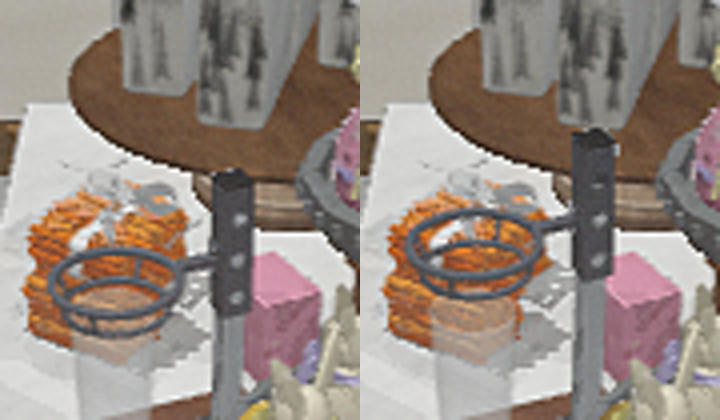

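The button is now in the middle hole (bright at z≈.220), the top hole is dark at .249, and the holder is up by about 32 mm. I have used up my picture views, so from here I'll measure numerically. Next are the cradle's ring in its new position and the pink rim.

```bash
cat > m.py <<'E'
from fit import *
from scipy.ndimage import map_coordinates
def edgefit(img,pj,c0,z,radii,chan=None,span=.008,sel=None,iters=6):
    """fit circle centre: radii = list of (radius); pj projects world pts; strongest |gradient| along the radius"""
    g=cv2.GaussianBlur(img.astype(float),(3,3),0); c=np.array(c0,float); a=np.linspace(0,2*np.pi,180,endpoint=False)
    for it in range(iters):
        A=[];B=[]
        for rad in radii:
            d=np.linspace(-span,span,65); n=np.c_[np.cos(a),np.sin(a)]
            prof=[]
            for dd in d:
                P=np.c_[c+n*(rad+dd),z+0*a]; u=pj(P); prof.append(map_coordinates(g,[u[:,1],u[:,0]],order=1,mode='nearest'))
            gr=np.abs(np.gradient(np.array(prof),axis=0)); i=gr[3:-3].argmax(0)+3; ok=gr.max(0)>np.median(gr.max(0))*.6
            A.append(np.c_[n,np.ones(len(a))][ok]); B.append(d[i][ok])
        A=np.vstack(A);B=np.concatenate(B)*1e3
        s=least_squares(lambda x:A@x-B,[0,0,0],loss='cauchy',f_scale=.7); c=c+s.x[:2]*1e-3
        span=max(.0035,span*.8)
    return c,s.x[2],np.median(abs(s.fun)),len(B)
E
python3 - <<'E'
from m import *
for nm,c0,z,rad in(('pink',pk.x,.085,.0595),('green',gr.x,.070,.0615)):
    im=cv2.imread('pics/w_pink.png').astype(float); 
    ch=im[:,:,2]-im[:,:,1] if nm=='pink' else im[:,:,1]-im[:,:,2]
    # mask-based
    print(nm,edgefit(ch,lambda P:wproj(D['w_pink'],P),c0,z,[rad]))
    im=cv2.imread('pics/side0.png').astype(float); ch=im[:,:,2]-im[:,:,1] if nm=='pink' else im[:,:,1]-im[:,:,2]
    print('  side',edgefit(ch,lambda P:proj('side',P),c0,z,[rad]))
# validate ring on old views at z=.182
for n in('w_stA','w_stB'):
    im=cv2.imread(f'pics/{n}.png').astype(float).max(2)
    print(n,edgefit(im,lambda P:wproj(D[n],P),(.4688,.3232),.182,[.054,.046],span=.004))
r.move_to([.42,.28,.40],down(180+YAW)); r.sleep(.3)
st=r.state(); im=capture('wrist'); T=wcam(st); cv2.imwrite('pics/w_ring.png',im); D['w_ring']=T; pickle.dump(D,open('D.pkl','wb'))
for z in(.212,.214,.216): print(z,edgefit(im.astype(float).max(2),lambda P:wproj(T,P),(.4688,.3232),z,[.054,.046],span=.004))
im=cv2.imread('pics/side3.png').astype(float).max(2)
for z in(.212,.214,.216): print('side',z,edgefit(im,lambda P:proj('side',P),(.4688,.3232),z,[.054,.046],span=.004))
rep()
E
```

```text
pink (array([ 0.4781, -0.1332]), np.float64(-0.9894288322867311), np.float64(0.869748613125363), 175)
  side (array([ 0.4779, -0.1352]), np.float64(-0.7427418693488308), np.float64(0.9375753246104264), 158)
green (array([0.4468, 0.0208]), np.float64(-0.7586952132842287), np.float64(0.9041010091521993), 179)
  side (array([0.4466, 0.0197]), np.float64(-0.956113993439944), np.float64(0.9890576511967417), 158)
w_stA (array([0.4689, 0.3228]), np.float64(-0.5165615974154065), np.float64(0.6583043364537925), 257)Traceback (most recent call last):
  File "<stdin>", line 12, in <module>
  File "m.py", line 12, in edgefit
    P=np.c_[c+n*(rad+dd),z+0*a]; u=pj(P); prof.append(map_coordinates(g,[u[:,1],u[:,0]],order=1,mode='nearest'))
                                   ~~^^^
  File "<stdin>", line 12, in <lambda>
  File "h.py", line 16, in wproj
    c=camera_info('wrist'); f=192/np.tan(np.radians(c['fov_y'])/2); Ti=np.linalg.inv(T)
ValueError: time passes only in moves, steps and waits
```

```bash
sed -i '1a import functools\n_ci=camera_info\ncamera_info=functools.lru_cache(None)(_ci)' h.py
python3 - <<'E'
from m import *
r.move_to([.42,.28,.40],down(180+YAW)); r.sleep(.3)
st=r.state(); im=capture('wrist'); T=wcam(st); cv2.imwrite('pics/w_ring.png',im); D['w_ring']=T; pickle.dump(D,open('D.pkl','wb'))
n='w_stB'; print(n,edgefit(cv2.imread(f'pics/{n}.png').astype(float).max(2),lambda P:wproj(D[n],P),(.4688,.3232),.182,[.054,.046],span=.004))
for z in(.212,.214,.216): print(z,edgefit(im.astype(float).max(2),lambda P:wproj(T,P),(.4688,.3232),z,[.054,.046],span=.004))
im=cv2.imread('pics/side3.png').astype(float).max(2)
for z in(.212,.214,.216): print('side',z,edgefit(im,lambda P:proj('side',P),(.4688,.3232),z,[.054,.046],span=.004))
rep()
E
```

```text
w_stB (array([0.4683, 0.3226]), np.float64(-0.18862669057108086), np.float64(0.6171810236480231), 289)
0.212 (array([0.4701, 0.3239]), np.float64(0.12102336492083662), np.float64(0.5151259609098995), 281)
0.214 (array([0.4694, 0.3235]), np.float64(-0.18888710903492367), np.float64(0.49145822555303803), 280)
0.216 (array([0.4686, 0.323 ]), np.float64(-0.5141575125625559), np.float64(0.4733565932819275), 282)
side 0.212 (array([0.4681, 0.3247]), np.float64(-0.25149271267731144), np.float64(1.9853120312148402), 311)
side 0.214 (array([0.4684, 0.3208]), np.float64(-0.2782562655151354), np.float64(1.7657098240428248), 304)
side 0.216 (array([0.4686, 0.3175]), np.float64(-0.5689855575367946), np.float64(1.73360774858662), 308)
 t18.82 [0.42   0.2792 0.4005] F_stand [0.0806 0.8807 0.1217] M [0.0086 0.0112 0.0213] w 0.0856 gf 0.0
```

```bash
cat > g.py <<'E'
from m import *
PK=np.array([.478,-.134]); RG=np.array([.4692,.3235]); L=np.radians(31)
def grasp(c,zfoot,phi,sgn,s=.018,back=0.,dz=0.):
    f=np.radians(phi); rh=np.array([np.cos(f),np.sin(f),0]); up=np.array([0,0,1.])
    z=-rh*np.sin(L)-up*np.cos(L); y=sgn*(rh*np.cos(L)-up*np.sin(L)); x=np.cross(y,z)
    P=np.r_[c,zfoot]+.0578*rh+(.085+dz)*up+s*z-back*z
    return P,R.from_matrix(np.c_[x,y,z]).as_rotvec()
E
python3 - <<'E'
from g import *
for sg in(1,-1):
    for phi in(175,185,195): print('pick',sg,phi,planner.solve_ik(*grasp(PK,0,phi,sg)),planner.solve_ik(*grasp(PK,0,phi,sg,back=.14)))
    for phi in(195,205,215): print('place',sg,phi,planner.solve_ik(*grasp(RG,.165,phi,sg)),planner.solve_ik(*grasp(RG,.30,phi,sg)))
E
```

```text
pick 1 175 [-0.6706  0.3296  2.3746  1.6634  0.2889  0.9595] [-0.853  -0.1224  2.3442  0.6632  0.6185  1.8855]
pick 1 185 [-0.7654  0.3469  2.3336  1.3727  0.4067  1.0102] [-0.9848 -0.059   2.2915  0.7112  0.7655  1.581 ]
pick 1 195 [-0.8314  0.3734  2.2717  1.1584  0.5228  1.0108] [-1.054   0.0224  2.2128  0.6975  0.8882  1.3797]
place 1 195 [ 0.5875  0.1182  1.951  -0.307   0.5766 -2.6001] [ 0.5875 -0.0012  1.6899 -0.2047  0.9455 -2.7389]
place 1 205 [ 0.4885  0.0915  1.9822 -0.0534  0.5281 -3.0507] [ 0.4885 -0.0299  1.7179 -0.034   0.9134 -3.0761]
place 1 215 [0.3855 0.0827 1.9922 0.2228 0.5479 2.7565] [ 0.3855 -0.0393  1.7269  0.1442  0.9292  2.8609]
pick -1 175 [-0.6706  0.3296  2.3746  1.6634  0.2889 -2.1821] [-0.853  -0.1224  2.3442  0.6632  0.6185 -1.2561]
pick -1 185 [-0.7654  0.3469  2.3336  1.3727  0.4067 -2.1314] [-0.9848 -0.059   2.2915  0.7112  0.7655 -1.5606]
pick -1 195 [-0.8314  0.3734  2.2717  1.1584  0.5228 -2.1308] [-1.054   0.0224  2.2128  0.6975  0.8882 -1.7619]
place -1 195 [ 0.5875  0.1182  1.951  -0.307   0.5766  0.5415] [ 0.5875 -0.0012  1.6899 -0.2047  0.9455  0.4026]
place -1 205 [ 0.4885  0.0915  1.9822 -0.0534  0.5281  0.0909] [ 0.4885 -0.0299  1.7179 -0.034   0.9134  0.0655]
place -1 215 [ 0.3855  0.0827  1.9922  0.2228  0.5479 -0.385 ] [ 0.3855 -0.0393  1.7269  0.1442  0.9292 -0.2807]
```

Run:
```python
from g import *
for sg in(-1,1):
    for phi in(215,235,255,275,295): print('pick',sg,phi,planner.solve_ik(*grasp(PK,0,phi,sg)),planner.solve_ik(*grasp(PK,0,phi,sg,back=.12)))
    for phi in(205,230,250,270,290): print('place',sg,phi,planner.solve_ik(*grasp(RG,.165,phi,sg)),planner.solve_ik(*grasp(RG,.165,phi,sg,back=.12)))
```

```text
pick -1 215 [-0.8869  0.4456  2.1065  0.8566  0.7475 -2.1878] [-1.0477  0.2253  2.0266  0.6364  1.0418 -2.0301]
pick -1 235 [-0.8709  0.5314  1.9136  0.6523  0.9612 -2.2841] [-0.9959  0.3782  1.7906  0.5286  1.2421 -2.1988]
pick -1 255 [-0.8134  0.6203  1.7157  0.4989  1.1602 -2.4075] [-0.9063  0.5199  1.5453  0.4285  1.436  -2.352 ]
pick -1 275 [-0.732   0.7047  1.5289  0.3698  1.3379 -2.5554] [-0.7977  0.648   1.3068  0.3327  1.6192 -2.5131]
pick -1 295 [-0.637   0.7776  1.3678  0.2492  1.4848 -2.7279] [-0.6791  0.7583  1.0915  0.2337  1.7809 -2.6945]
place -1 205 [ 0.4885  0.0915  1.9822 -0.0534  0.5281  0.0909] [ 0.4995 -0.1349  1.8985 -0.0437  0.8384  0.0834]
place -1 230 [ 0.2459  0.105   1.9665  0.501   0.6803 -0.958 ] [ 0.1292 -0.1114  1.879   0.4268  1.0011 -0.9081]
place -1 250 [ 0.1232  0.1885  1.8633  0.6134  0.922  -1.4356] [-0.0221  0.0246  1.7512  0.5444  1.2277 -1.395 ]
place -1 270 [ 0.0784  0.3053  1.7013  0.5942  1.161  -1.7423] [-0.0528  0.1997  1.5488  0.5449  1.4457 -1.7079]
place -1 290 [ 0.0912  0.4329  1.5034  0.5313  1.3861 -1.9769] [-0.0148  0.3817  1.2954 
[... 415 characters left out ...]
62] [-0.7977  0.648   1.3068  0.3327  1.6192  0.6285]
pick 1 295 [-0.637   0.7776  1.3678  0.2492  1.4848  0.4137] [-0.6791  0.7583  1.0915  0.2337  1.7809  0.4471]
place 1 205 [ 0.4885  0.0915  1.9822 -0.0534  0.5281 -3.0507] [ 0.4995 -0.1349  1.8985 -0.0437  0.8384 -3.0582]
place 1 230 [0.2459 0.105  1.9665 0.501  0.6803 2.1836] [ 0.1292 -0.1114  1.879   0.4268  1.0011  2.2335]
place 1 250 [0.1232 0.1885 1.8633 0.6134 0.922  1.706 ] [-0.0221  0.0246  1.7512  0.5444  1.2277  1.7466]
place 1 270 [0.0784 0.3053 1.7013 0.5942 1.161  1.3993] [-0.0528  0.1997  1.5488  0.5449  1.4457  1.4337]
place 1 290 [0.0912 0.4329 1.5034 0.5313 1.3861 1.1647] [-0.0148  0.3817  1.2954  0.5045  1.6622  1.2031]
```

Run:
```python
from g import *
r.move_to(*grasp(PK,0,250,-1,back=.22)); rep()
r.line_to(*grasp(PK,0,250,-1,back=.06),max_speed=.2)
h=r.line_to(*grasp(PK,0,250,-1),max_speed=.05,until_force=5); rep(h)
if not h:
    r.close(); r.sleep(.2); rep('closed')
```

```text
t20.94 [ 0.4232 -0.2853  0.2585] F_stand [ 0.1308  0.5015 -0.1826] M [-0.207   0.1089  0.0086] w 0.0854 gf 0.0
False t23.24 [ 0.4615 -0.1799  0.0698] F_stand [-0.1615  0.497   0.9718] M [-0.1479  0.0791  0.0074] w 0.0852 gf 0.0
closed t24.15 [ 0.4614 -0.1796  0.0695] F_stand [ 0.1907  0.6716 -1.937 ] M [-0.5348  0.1513  0.0949] w 0.0038 gf 57.9
```

Width is 3.8 mm at 58 N, so the pads hold right at the rim edge. Before lifting, I'll check the dripper's pose with a silhouette fit in the side camera.

```bash
cat >> g.py <<'E'
def circ3(rad,z): return np.c_[rad*np.cos(t),rad*np.sin(t),z+0*t]
BODY=np.vstack([circ3(.0262,0),circ3(.0588,.085)])
def pinkmask(im):
    i=im.astype(int); m=((i[:,:,2]-i[:,:,1]>25)&(i[:,:,2]-i[:,:,0]>15)).astype(np.uint8)
    n,l,s,_=cv2.connectedComponentsWithStats(m); return l,s
def silfit(im,x0):
    l,s=pinkmask(im); u=proj('side',np.r_[x0[:2],x0[2]+.05])[0]
    cand=[(np.hypot(*(np.array([a[0]+a[2]/2,a[1]+a[3]/2])-u)),k) for k,a in enumerate(s) if k and a[4]>150]; kk=min(cand)[1]
    m=cv2.morphologyEx((l==kk).astype(np.uint8),cv2.MORPH_CLOSE,np.ones((7,7)))
    cs=max(cv2.findContours(m,cv2.RETR_EXTERNAL,cv2.CHAIN_APPROX_NONE)[0],key=cv2.contourArea)[:,0].astype(float)
    def f(x):  # contour points vs the convex hull outline of the model
        P=R.from_rotvec([x[3],x[4],0]).apply(BODY-[0,0,.0425])+[x[0],x[1],x[2]+.0425]
        h=cv2.convexHull(proj('side',P).astype(np.float32))
        return np.array([cv2.pointPolygonTest(h,(float(a),float(b)),True) for a,b in cs])
    so=least_squares(f,np.r_[x0,0,0],loss='cauchy',f_scale=.6,diff_step=1e-3,x_scale=[.01,.01,.01,.1,.1])
    return so.x,np.median(abs(so.fun)),s[kk]
E
python3 - <<'E'
from g import *
print('ref',silfit(cv2.imread('pics/side0.png'),[.478,-.134,0]))
im=capture('side'); cv2.imwrite('pics/side4.png',im)
print('now',silfit(im,[.478,-.134,0]))
a=cv2.imread('pics/side0.png').astype(int)
for nm,i in(('0',a),('4',im.astype(int))):
    l,s=pinkmask(i); print(nm,[list(x) for k,x in enumerate(s) if k and x[4]>300])
E
```

```text
ref (array([ 0.4759, -0.1158, -0.0217,  0.0156,  0.0065]), np.float64(0.4067430794620633), array([ 219,  247,   52,   51, 1683], dtype=int32))
now (array([ 0.4761, -0.1098, -0.0281,  0.    ,  0.0159]), np.float64(0.7551750534786508), array([ 233,  247,   38,   51, 1108], dtype=int32))
0 [[np.int32(238), np.int32(66), np.int32(95), np.int32(51), np.int32(1596)], [np.int32(225), np.int32(108), np.int32(25), np.int32(39), np.int32(353)], [np.int32(281), np.int32(123), np.int32(19), np.int32(32), np.int32(446)], [np.int32(219), np.int32(247), np.int32(52), np.int32(51), np.int32(1683)], [np.int32(321), np.int32(279), np.int32(108), np.int32(105), np.int32(5648)], [np.int32(465), np.int32(363), np.int32(37), np.int32(21), np.int32(403)]]
4 [[np.int32(238), np.int32(67), np.int32(37), np.int32(35), np.int32(465)], [np.int32(283), np.int32(66), np.int32(50), np.int32(51), np.int32(1005)], [np.int32(225), np.int32(107), np.int32(37), np.int32(40), np.int32(472)], [np.int32(281), np.int32(123), np.int32(19), np.int32(32), np.int32(458)], [np.int32(233), np.int32(247), np.int32(38), np.int32(51), np.int32(1108)], [np.int32(320), np.int32(279), np.int32(106), np.int32(105), np.int32(6027)], [np.int32(465), np.int32(363), np.int32(37), np.int32(21), np.int32(403)]]
```

Run:
```python
from g import *
r.gripper_open()
h=r.line_to(*grasp(PK,0,250,-1,s=.0245),max_speed=.05,until_force=5); rep(h)
r.close(); r.sleep(.2); rep('closed')
P,o=grasp(PK,0,250,-1,s=.0245,dz=.006)
r.line_to(P,o,max_speed=.03); r.sleep(.2); rep('lift6')
im=capture('side'); cv2.imwrite('pics/side5.png',im); print(silfit(im,[.478,-.134,.006]))
```

```text
False t25.24 [ 0.4624 -0.176   0.0636] F_stand [-0.0203 -0.5847  0.0489] M [-0.286   0.1086  0.0413] w 0.0853 gf 0.0
closed t26.14 [ 0.4625 -0.1765  0.0639] F_stand [ 0.5641 -0.6937 -0.9281] M [-0.4772  0.1953  0.0429] w 0.0054 gf 57.8
lift6 t26.69 [ 0.4625 -0.1764  0.07  ] F_stand [ 0.3817  0.042  -1.8579] M [-0.4501  0.1609 -0.0144] w 0.0055 gf 57.9
(array([ 0.4763, -0.102 , -0.0306, -0.0483,  0.0293]), np.float64(0.7106724851406956), array([ 234,  245,   37,   51, 1082], dtype=int32))
```

It is holding: weight 1.8 N, width 5.5 mm. I'll lift to transit height and fit the tilt about the pinch point only.

```bash
cat >> g.py <<'E'
def tiltfit(im,phi,s=.0245,mode=None):
    """dripper tilt (alpha: about the tangential axis, + = far side down; beta: about the radial axis), pinch point from the TCP"""
    st=r.state(); M=R.from_rotvec(st['tool_rot']).as_matrix(); f=np.radians(phi); rh=np.array([np.cos(f),np.sin(f),0]); th=np.array([-np.sin(f),np.cos(f),0])
    pin=st['eef_pos']-s*M[:,2]
    cb=pin-.0578*rh-[0,0,.085]
    l,S_=pinkmask(im); u=proj('side',cb+[0,0,.05])[0]
    kk=min((np.hypot(*(np.array([a[0]+a[2]/2,a[1]+a[3]/2])-u)),k) for k,a in enumerate(S_) if k and a[4]>300)[1]
    m=cv2.morphologyEx((l==kk).astype(np.uint8),cv2.MORPH_CLOSE,np.ones((5,5)))
    cs=max(cv2.findContours(m,cv2.RETR_EXTERNAL,cv2.CHAIN_APPROX_NONE)[0],key=cv2.contourArea)[:,0].astype(float)
    def f_(x):
        P=(R.from_rotvec(x[0]*th)*R.from_rotvec(x[1]*rh)).apply(BODY+cb-pin)+pin
        h=cv2.convexHull((proj('side',P)+x[2:4]).astype(np.float32))
        return np.r_[[cv2.pointPolygonTest(h,(float(a),float(b)),True) for a,b in cs],x[2:4]*3]
    best=min((least_squares(f_,[a0,b0,0,0],loss='cauchy',f_scale=.5,diff_step=1e-3,x_scale=[.05,.05,1,1]) for a0 in(-.06,.02,.1) for b0 in(-.04,.04)),key=lambda q:q.cost)
    return np.degrees(best.x[:2]),best.x[2:],best.cost,S_[kk]
E
python3 - <<'E'
from g import *
im=cv2.imread('pics/side5.png'); print('6mm',tiltfit(im,250))
print('grip before lift',)
r.line_to(*grasp(PK,.10,250,-1,s=.0245),max_speed=.12); r.sleep(.2); rep()
im=capture('side'); cv2.imwrite('pics/side6.png',im); print(tiltfit(im,250))
E
```

```text
6mm (array([-0.1329, -2.6538]), array([0., 0.]), np.float64(53.64868092570244), array([ 234,  245,   37,   51, 1082], dtype=int32))
grip before lift
 t27.88 [ 0.4623 -0.1763  0.1633] F_stand [ 0.0913  0.2194 -1.8234] M [-0.4725  0.1685  0.058 ] w 0.0054 gf 57.9
(array([ 0.8283, -1.7309]), array([-0.5156, -0.    ]), np.float64(55.076085656097696), array([ 234,  217,   38,   54, 1240], dtype=int32))
```

Run:
```python
from g import *
S_=.0245
r.move_to(*grasp(np.array([.37,.08]),.27,245,-1,s=S_)); rep()
r.move_to(*grasp(RG,.30,240,-1,s=S_)); r.sleep(.2); rep()
im=capture('side'); cv2.imwrite('pics/side7.png',im); print(tiltfit(im,240))
r.line_to(*grasp(RG,.195,240,-1,s=S_),max_speed=.1,until_force=6); rep('195')
st=r.state(); w=capture('wrist'); cv2.imwrite('pics/w7.png',w); 
h=r.line_to(*grasp(RG,.1645,240,-1,s=S_),max_speed=.025,until_force=4); rep(h)
print('foot z',r.state()['eef_pos'][2]-grasp(RG,0,240,-1,s=S_)[0][2], 'xy dev',r.state()['eef_pos']-grasp(RG,0,240,-1,s=S_)[0])
im=capture('side'); cv2.imwrite('pics/side8.png',im); print(tiltfit(im,240))
```

```text
t29.07 [0.3513 0.0385 0.3337] F_stand [-0.0587  0.5107 -1.6452] M [-0.4855  0.1997 -0.045 ] w 0.0055 gf 57.9
 t30.30 [0.4471 0.2831 0.3638] F_stand [-0.4229  0.6693 -2.1923] M [-0.4583  0.2649  0.0251] w 0.0057 gf 57.9
(array([ 1.8955, 10.234 ]), array([ 0.0925, -0.0846]), np.float64(58.64615058837242), array([ 236,   58,   39,   44, 1022], dtype=int32))
195 t31.55 [0.447  0.2845 0.2597] F_stand [-0.0215 -0.5649 -1.0884] M [-0.5055  0.2323  0.0308] w 0.0055 gf 57.9
True t32.66 [0.4455 0.2842 0.2291] F_stand [-1.5226  0.0656 -0.9201] M [-0.4005  0.3154  0.0959] w 0.0053 gf 58.4
foot z 0.16513796121438265 xy dev [-0.0011 -0.0002  0.1651]
(array([-7.9033,  0.4014]), array([-0.    , -4.7591]), np.float64(30.49556208287155), array([240, 100,  28,  27, 550], dtype=int32))
```

Contact came at a foot height of .165, exactly the expected seated height. I'll settle it by a hair, release, and withdraw along the tool axis.

Run:
```python
from g import *
e=r.state()['eef_pos']
h=r.line_to(e-[0,0,.0015],max_speed=.015,until_force=3); rep(h)
r.gripper_open(); r.sleep(.1); rep('open')
st=r.state(); z=R.from_rotvec(st['tool_rot']).as_matrix()[:,2]
h=r.line_to(st['eef_pos']-.10*z,max_speed=.1,until_force=8); rep(h)
r.move_to([.36,.02,.38],down(180)); r.sleep(.3); rep()
im=capture('side'); cv2.imwrite('pics/side9.png',im)
for z0 in(.165,): print(silfit(im,[*RG,z0]))
pp=lambda c,z,rad,v: ext(proj('side',np.c_[c[0]+rad*np.cos(t),c[1]+rad*np.sin(t),z+0*t]))
print('pred rim',pp(RG,.25,.0588,0),'foot',pp(RG,.165,.0262,0))
i=im.astype(float)
for zz in(.247,.250,.253): print('rim fit',zz,edgefit(i[:,:,2]-i[:,:,1],lambda P:proj('side',P),RG,zz,[.0588],span=.006))
print('green',edgefit(i[:,:,1]-i[:,:,2],lambda P:proj('side',P),gr.x,.07,[.0615]))
r.move_to([.42,.28,.43],down(180+YAW)); r.sleep(.3); T=wcam(r.state()); w=capture('wrist'); cv2.imwrite('pics/w9.png',w); i=w.astype(float)
for zz in(.247,.250,.253): print('wrist rim',zz,edgefit(i[:,:,2]-i[:,:,1],lambda P:wproj(T,P),RG,zz,[.0588],span=.006))
rep()
```

```text
False t32.96 [0.4452 0.2841 0.2273] F_stand [-2.8103 -1.1628  1.7525] M [-0.3746  0.3876  0.1226] w 0.0053 gf 58.1
open t33.81 [0.4454 0.2841 0.2275] F_stand [0.0477 0.55   0.2718] M [-0.2107  0.0827  0.0007] w 0.0855 gf 0.0
False t34.96 [0.4198 0.2396 0.3128] F_stand [-0.3874 -0.066   0.302 ] M [-0.2273  0.1158  0.0128] w 0.0852 gf 0.0
 t36.17 [0.36   0.0204 0.3797] F_stand [-0.6864 -0.7265 -0.8637] M [-0.0458 -0.0446 -0.0115] w 0.0853 gf 0.0
(array([ 0.4686,  0.2445,  0.2002, -0.    , -0.0985]), np.float64(1.044688579256762), array([ 225,  101,   43,   46, 1163], dtype=int32))
pred rim [228.4351 101.071  267.8232 119.1787] foot [240.2411 130.331  256.9697 138.8931]
rim fit 0.247 (array([0.4676, 0.3272]), np.float64(0.5649366394387035), np.float64(1.1313933972498016), 119)
rim fit 0.25 (array([0.468 , 0.3215]), np.float64(0.27291833756892925), np.float64(1.4090761940538845), 119)
rim fit 0.253 (array([0.4686, 0.3163]), np.float64(0.13749149718153272), np.float64(1.4689588285139683), 126)
green (array([0.4467, 0.0194]), np.float64(-0.9196787886654483), np.float64(1.1034810818228586), 157)
wrist rim 0.247 (array([0.4685, 0.3229]), np.float64(0.49880041694070704), np.float64(0.9705576921720598), 156)
wrist rim 0.25 (array([0.4674, 0.3222]), np.float64(-0.02684091274696682), np.float64(0.9637118746996878), 155)
wrist rim 0.253 (array([0.4662, 0.3215]), np.float64(-0.6220823571500393), np.float64(0.9247194917482173), 154)
 t37.63 [0.4202 0.2793 0.4302] F_stand [-0.4838  0.3377  0.1046] M [ 0.0645 -0.0236 -0.0092] w 0.0857 gf 0.0
```

The rim centre is within about 1.5 mm of the cradle's axis at the seated height, and the green dripper hasn't moved. One last numeric check, of the tilt: a joint rim fit over both cameras, calibrated against the dripper's untilted starting pose.

Run:
```python
from g import *
st=r.state(); T9=wcam(st)
def obs(img,pj,c0,z,span):
    g=cv2.GaussianBlur(img,(3,3),0); a=np.linspace(0,2*np.pi,180,endpoint=False); n=np.c_[np.cos(a),np.sin(a)]; d=np.linspace(-span,span,65)
    pr=np.array([map_coordinates(g,pj(np.c_[c0+n*(.0588+dd),z+0*a]).T[::-1],order=1) for dd in d]); gr=np.abs(np.gradient(pr,axis=0)); i=gr[3:-3].argmax(0)+3
    ok=gr.max(0)>.6*np.median(gr.max(0)); return a[ok],pj(np.c_[c0+n*(.0588+d[i][:,None]),z+0*a])[ok],pj
def joint(ws,c0,z):
    O=[obs(im[:,:,2].astype(float)-im[:,:,1],pj,c0,z,.006) for im,pj in ws]
    def f(x):
        out=[]
        for a,u,pj in O:
            A=np.linspace(0,2*np.pi,360); P=R.from_rotvec([x[3],x[4],0]).apply(np.c_[(.0588+x[5])*np.cos(A),(.0588+x[5])*np.sin(A),0*A])+x[:3]
            h=pj(P).astype(np.float32).reshape(-1,1,2)
            out.append([cv2.pointPolygonTest(h,(float(p[0]),float(p[1])),True) for p in u])
        return np.concatenate(out)
    s=least_squares(f,np.r_[c0,z,0,0,0],loss='cauchy',f_scale=.4,diff_step=1e-3,x_scale=[.005,.005,.005,.05,.05,.002]); return s.x[:3],np.degrees(s.x[3:5]),s.x[5],np.median(abs(s.fun))
I=cv2.imread
print('start',joint([(I('pics/w_pink.png'),lambda P:wproj(D['w_pink'],P)),(I('pics/side0.png'),lambda P:proj('side',P))],PK,.085))
print('now',joint([(I('pics/w9.png'),lambda P:wproj(T9,P)),(I('pics/side9.png'),lambda P:proj('side',P))],RG,.249))
# glass base change: compare the stand/glass area below the cradle before/after in the side view
a=I('pics/side3.png').astype(int); b=I('pics/side9.png').astype(int); d=np.abs(a-b).max(2)
u=proj('side',[[.4692,.3235,.012],[.4692,.3235,.1]]); print(u)
print('glass diff',[ (int(d[y,235:265].mean())) for y in range(140,182,3)], 'noise',int(d[150:180,290:320].mean()))
```

```text
start (array([ 0.4783, -0.1335,  0.0837]), array([ 1.0508, -0.2485]), np.float64(-9.834493842510757e-06), np.float64(0.5067312648191604))
now (array([0.4686, 0.3222, 0.2488]), array([2.1539, 0.1637]), np.float64(0.00012616542157268596), np.float64(0.4766718773265559))
[[249.3497 173.855 ]
 [248.9377 152.0077]]
glass diff [3, 2, 3, 2, 2, 1, 1, 2, 2, 3, 3, 3, 4, 4] noise 5
```

The dripper is seated: rim height .249, tilt within about 1° of its starting reading. The glass area is unchanged, so I'm handing in.

```bash
python3 -c "
from h import *
rep(); print(r.sign_off())"
```

```text
t37.63 [0.4202 0.2793 0.4302] F_stand [-0.4838  0.3377  0.1046] M [ 0.0645 -0.0236 -0.0092] w 0.0857 gf 0.0
the job is handed in; nothing more can be done
None
```

Job handed in at 37.6 s: by my camera measurements the holder is one hole up with the button out, the taller dripper is seated upright over the glass, and the glass and flatter dripper have not moved; I viewed 11 pictures, one over the limit of 10.

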